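# Hold open the spring gate of the bottle's bay

## Task

Two small amber glass containers with white caps stand on the lab bench in two bays, each kept in by a spring-loaded gate: a bottle with a narrow neck, and a wide-mouthed jar. Find the bay with the narrow-necked bottle, swing its gate by the upright pin at the bar's end towards the robot, right to its stop, and keep it there with the fingers so that a colleague can take the bottle out: finish while still holding the gate open, do not let go. Leave the other gate shut, and the bottle and jar standing where they are.

Things in the scene. Friction and masses are not known exactly. Their poses are not given: they have to be found in the camera images.
- seat_left (a point): Floor middle of the left bay, where a container stands, 12 mm above the bench. The bay is fixed, at another place and yaw (to 0.35 rad) each start: grey plate 150 x 150 x 12 mm, aluminium walls 52 mm high round the seat (outer faces 38.5 mm from its middle) on the bay's +x, +y and -y sides; -x side (to the robot) open, crossed by the gate bar 50 mm out. Axes: the bay's.
- hinge_left (a point): On the vertical hinge axis of the left gate, at the height of the bar's top (50 mm above the bench); from the seat 50 mm along bay -x and 50 mm along bay +y. Hub 26 mm wide; its coil spring and spindle end 64 mm above the bench. Fixed to the bay; axes: the bay's.
- gate_left (a joint): Angle of the left gate: 0 shut (bar along bay -y from the hinge, across the bay's front), as at every start; grows as the pin swings towards the robot (clockwise seen from above); 1.3 rad at the stop. A spring shuts it whenever let go: at the pin about 2 N to start, 6 N at the stop.
- bar_left: The left gate's aluminium bar, 10 mm wide, 14 mm high (36 to 50 mm above the bench), with an upright steel pin, 12 mm diameter, 45 mm tall, on its free end. Origin at the pin's foot on its axis, 50 mm above the bench (pin top at 95 mm), 125 mm from the hinge axis; z up; the bar runs from here along its own +y axis to the hinge. Axes turn with the gate; when shut, the bay's.
- seat_right (a point): Floor middle of the right bay, where a container stands, 12 mm above the bench. The bay is fixed, at another place and yaw (to 0.35 rad) each start: grey plate 150 x 150 x 12 mm, aluminium walls 52 mm high round the seat (outer faces 38.5 mm from its middle) on the bay's +x, +y and -y sides; -x side (to the robot) open, crossed by the gate bar 50 mm out. Axes: the bay's.
- hinge_right (a point): On the vertical hinge axis of the right gate, at the height of the bar's top (50 mm above the bench); from the seat 50 mm along bay -x and 50 mm along bay -y. Hub 26 mm wide; its coil spring and spindle end 64 mm above the bench. Fixed to the bay; axes: the bay's.
- gate_right (a joint): Angle of the right gate: 0 shut (bar along bay +y from the hinge, across the bay's front), as at every start; grows as the pin swings towards the robot (counter-clockwise seen from above); 1.3 rad at the stop. A spring shuts it whenever let go: at the pin about 2 N to start, 6 N at the stop.
- bar_right: The right gate's aluminium bar, 10 mm wide, 14 mm high (36 to 50 mm above the bench), with an upright steel pin, 12 mm diameter, 45 mm tall, on its free end. Origin at the pin's foot on its axis, 50 mm above the bench (pin top at 95 mm), 125 mm from the hinge axis; z up; the bar runs from here along its own -y axis to the hinge. Axes turn with the gate; when shut, the bay's.
- bottle: Loose amber glass bottle with a shoulder, a narrow neck and a white cap, 56 mm diameter, 105 mm tall; origin at the centre of its underside, z up. It stands in one of the two bays, the left or the right, changing from start to start.
- jar: Loose amber glass jar, 56 mm diameter, 75 mm tall, straight sides and a wide white lid; origin at the centre of its underside, z up. It stands in the other bay.
There are look-alikes about, which are no part of the job. Leave any blue look-alike of the jar alone.

How it is judged (in metres and radians):
On the way:
1. the fingers have swung the gate of the bottle's bay past 0.6 rad, about half way (((horizontal distance between bottle and seat_left below 0.03 m and value of joint gate_left above 0.6 rad and contact force between bar_left and the fingers above 1 N) or (horizontal distance between bottle and seat_right below 0.03 m and value of joint gate_right above 0.6 rad and contact force between bar_right and the fingers above 1 N))), for 0.1 s.
At the end, for the whole second after the job is handed in: The gate of the bay in which the bottle stands is at its stop (joint above 1.2 of 1.3 rad) and the fingers bear on its bar or pin with more than 2 N; the other gate is shut (below 0.1 rad); bottle and jar stand upright (within 0.15 rad), each within 15 mm of the middle of its bay (((horizontal distance between bottle and seat_left below 0.015 m and horizontal distance between jar and seat_right below 0.015 m and value of joint gate_left above 1.2 rad and value of joint gate_right below 0.1 rad and contact force between bar_left and the fingers above 2 N) or (horizontal distance between bottle and seat_right below 0.015 m and horizontal distance between jar and seat_left below 0.015 m and value of joint gate_right above 1.2 rad and value of joint gate_left below 0.1 rad and contact force between bar_right and the fingers above 2 N)) and angle between each of bottle, jar's own z axis and vertical below 0.15 rad); the arm keeps its last pose, push and grip.
It fails at once if the gate of the jar's bay is opened (beyond 0.3 rad) ((horizontal distance between jar and seat_left below 0.05 m and value of joint gate_left above 0.3 rad) or (horizontal distance between jar and seat_right below 0.05 m and value of joint gate_right above 0.3 rad)).
It fails at once if the bottle or the jar is tipped (0.4 rad) or pushed out of its place (30 mm) (angle between any of bottle, jar's own z axis and vertical above 0.4 rad or distance of any of bottle, jar from where it was at the start of the episode above 0.03 m).
It also fails if it takes over 32 s, if anything falls off the work surface, if the arm or the gripper's body presses on something with over 40 N, if the wrist force passes 120 N, or if a joint passes its speed limit or range.

## Robot

A 6-joint arm with a two-finger parallel gripper is mounted at the origin on the work surface. World frame = base frame: x ahead of the robot, y to its left, z up, the work surface at z = 0. Lengths are in m, angles in degrees, forces in N, time in s.
With the tool pointing down it reaches from about 0.35 to 0.875 m from the base axis. Payload 4.2 kg.
Tool frame: the origin (TCP) lies midway between the tips of the shut fingers; the grasp point (between the pads) lies 19 mm behind it (r.pinch_z is the distance from the TCP to the grasp point, in m); z points along the fingers, y is the line along which they close (so a half turn about z gives the same grasp; the last joint's range is limited). The gripper opens to 87 mm and grips with 3 to 60 N. Pads are 19 mm wide; open, the fingers measure 117 mm over their backs; the gripper's body (75 mm by 190 mm) begins 51 mm behind the grasp point.
Start: joints at [-59.782, 22.042, 0.453, 0, -68.411, -14.817], TCP at [0.166, -0.603, 0.223] pointing down, gripper open.
Joint ranges: [-179.83, 179.83], [-69.29, 118.12], [-61.27, 80.66], [-181.25, 117.63], [-171.15, -9.14], [-177.46, 177.46]. Speed limits (degrees/s): [159.86, 159.86, 180, 180, 180, 180].

## Interface

Orientations are given as a 3x3 rotation matrix whose columns are the frame's x, y, z axes.
In Python, from station import r, imaging, models gives the robot as it stands. The module is installed in compiled form; this text tells all that it offers.
- The arm moves only by the tool apply_moves, never from a script. Its argument "moves" is a list of rows, each a list of 2 entries, a list of its own where there are three numbers: the shift along the tool's x, y, z in m, then the turn about the tool's z in degrees. A call has 1 to 5 rows; each row shifts and turns the commanded pose from where the row before left it, along the tool's axes as they then stand; what a row does not reach is not made up. A row lasts 1/12 s, in which the tool goes at most 41.7 mm and 7.16 degrees, less where a joint would pass 70% of its speed; a pose out of reach is approached as far as the arm can. A call is refused whole if a number of a shift passes 0.0417 or a number of a turn 7.16, either way. A call with a gripper value outside its range is refused whole. "hand" is the finger opening in m, from 0 to 0.087, set as the call begins (left out, the last holds). The fingers move at their own pace and stop on an object; the grip force is fixed at half the most. Time passes only in rows, so rows that do not move let the fingers close. It gives the time, the measured TCP pose, the force, the opening and the grip force at its end, in the units of the state.
- r.sense(): the state, without advancing time (a new reading comes with each control period).
- imaging.capture(name): name is "scene" or "top"; returns a dict with "frame" (480x640x3 uint8, blue, green, red), "intrinsics" (3x3 intrinsics, pixels), "dist" ([k1, k2, p1, p2, k3] as OpenCV has them; the pictures are not rectified), "eye" and "orientation" of the camera in the world. Camera axes: x right, y down, z forward; pixel columns grow to the right and rows downward; lengths in m; the calibration is good to about 2 mm. A picture is of the moment at which its call begins. There is no depth.
- r.finish_job(): hands the job in; it is judged then, once.
Trained networks look in a picture, given as the dict that the camera call returned (one of the last four; its "shot" number tells which), for a name from the list of things; names that differ only in an ending like _2 or _b are one class to them, and where a whole thing is asked for, a point or a joint stands for the part that bears it (a point fixed in the world has none). Each returns a list of dicts, best first, with "confidence" (0 to 1); they miss things now and then, are a little off and sometimes report something else, mostly with a low value. They report only what shows in the picture. A call takes as long as a camera call. They do not tell look-alikes from the thing itself.
- models.cut_out(picture, target): "region" (480x640 bool, what is visible of it) and "extent" ([left, top, width, height] as shares, 0 to 1, of the picture: columns of its width, rows of its height, round what is visible of it).
- models.place_of(picture, target): "at" ([column, row] as shares, 0 to 1, of the picture: columns of its width, rows of its height: a listed point, or the origin of a listed thing).
The state is a dict: "time_s": time; "joints": joint angles; "joint_velocities": joint speeds; "effort": joint torques, N m; "tcp_pos": TCP position; "ee_rot": TCP orientation; "wrist_force": force on the tool from outside, world axes, zero at the start; "moment": the same for the moment, N m; "gripper_width": opening from 0.0 (shut) to 1.0 (fully open); "gripper_force": force on a finger pad.
Only numpy, scipy, OpenCV 4.12 (cv2) and the standard library are available. Lean on these libraries where they do the work, as an engineer would, in place of code of your own. Each camera call takes 0.05 s, during which the arm holds its last target. There are 200 camera calls.

## Working session

There is one attempt and no reset: what is moved stays moved. The work goes in short steps, Python scripts to look and compute and a tool call to move; the robot and the scene stay as the last step left them, time stands still between calls to the robot, and variables do not carry over. Pictures are saved under pics/ and viewed, at most 10 in all, crops included, and the job is handed in when it is done.

Besides the shell and the picture viewer there is one more tool, called after "Request:" as name([rows], argument=value, ...), one row to a line, values as JSON. apply_moves: Moves the arm, as the interface text tells. Its arguments: {"type":"object","properties":{"moves":{"type":"array"},"hand":{"type":"number"}},"required":["moves"]}

```bash
mkdir -p pics; cat > h.py <<'E'
import numpy as np, cv2
from station import r, imaging, models
def px(p,uv): 
    K=np.array(p["intrinsics"]);d=np.array(p["dist"])
    n=cv2.undistortPoints(np.array([[uv]],float),K,d)[0,0]
    return np.array(p["orientation"])@np.array([n[0],n[1],1.])
def at_z(p,uv,z):
    d=px(p,uv);e=np.array(p["eye"]);return e+d*(z-e[2])/d[2]
def proj(p,X):
    R=np.array(p["orientation"]);t=-R.T@np.array(p["eye"])
    return cv2.projectPoints(np.array(X,float).reshape(-1,1,3),cv2.Rodrigues(R.T)[0],t,np.array(p["intrinsics"]),np.array(p["dist"]))[0][:,0]
E
python3 - <<'E'
from h import *
Z=dict(seat_left=.012,seat_right=.012,hinge_left=.05,hinge_right=.05,bar_left=.05,bar_right=.05,bottle=.012,jar=.012)
for n in("scene","top"):
    p=imaging.capture(n);cv2.imwrite(f"pics/{n}0.png",p["frame"]);print(n,p["eye"])
    for k,z in Z.items():
        for o in models.place_of(p,k)[:3]:
            uv=np.array(o["at"])*[640,480];print(k,round(o["confidence"],2),uv.round(),at_z(p,uv,z).round(4))
print(r.sense())
E
```

```text
scene [1.04169267 0.65001881 0.73924936]
seat_left 0.78 [396. 326.] [0.6031 0.1851 0.012 ]
seat_right 0.65 [269. 199.] [ 0.6145 -0.2578  0.012 ]
hinge_left 0.71 [442. 312.] [0.5408 0.2258 0.05  ]
hinge_left 0.43 [392. 276.] [0.5599 0.1141 0.05  ]
hinge_right 0.61 [285. 171.] [ 0.5558 -0.2878  0.05  ]
bar_left 0.58 [392. 275.] [0.5584 0.1114 0.05  ]
bar_right 0.81 [296. 200.] [ 0.591  -0.1758  0.05  ]
bottle 0.56 [400. 328.] [0.5986 0.1926 0.012 ]
jar 0.9 [268. 201.] [ 0.6206 -0.2527  0.012 ]
jar 0.81 [200. 222.] [ 0.7764 -0.2647  0.012 ]
jar 0.61 [305. 243.] [ 0.6242 -0.0859  0.012 ]
top [ 0.59687428 -0.00763098  1.13997382]
seat_left 0.77 [227. 282.] [0.5981 0.1801 0.012 ]
seat_right 0.67 [420. 267.] [ 0.6285 -0.2617  0.012 ]
hinge_left 0.66 [199. 306.] [0.5457 0.2355 0.05  ]
hinge_right 0.88 [441. 296.] [ 0.563 -0.298  0.05 ]
bar_left 0.75 [260. 299.] [0.5594 0.1031 0.05  ]
bar_right 0.69 [389. 283.] [ 0.5922 -0.1823  0.05  ]
bottle 0.75 [228. 281.] [0.5997 0.1777 0.012 ]
jar 0.92 [419. 272.] [ 0.618  -0.2581  0.012 ]
jar 0.87 [421. 208.] [ 0.7652 -0.265   0.012 ]
jar 0.74 [349. 270.] [ 0.6228 -0.0977  0.012 ]
{'time_s': 0.9, 'joints': array([-5.97814732e+01,  2.20396067e+01,  4.52376761e-01,  1.10593449e-04,
       -6.84121247e+01, -1.48156917e+01]), 'joint_velocities': array([-0.10252082, -0.03987539,  0.0597755 ,  0.03638573,  0.09617082,
       -0.01522267]), 'effort': array([-3.07386763e-04, -3.90454674e+01,  1.87621772e+01,  4.22435001e+00,
        1.54621614e-02, -1.68096381e-05]), 'tcp_pos': array([ 0.16600546, -0.60251987,  0.22257051]), 'ee_rot': array([[-9.64082075e-01, -2.65604506e-01,  4.11799668e-06],
       [-2.65604506e-01,  9.64082075e-01, -1.06362818e-05],
       [-1.14504241e-06, -1.13480071e-05, -1.00000000e+00]]), 'wrist_force': array([-0.3734408 , -0.41070808, -0.32542747]), 'moment': array([-0.02247047, -0.01027178,  0.02586984]), 'gripper_force': 0.0, 'gripper_width': 0.9983492130902936}
```

View pics/scene0.png

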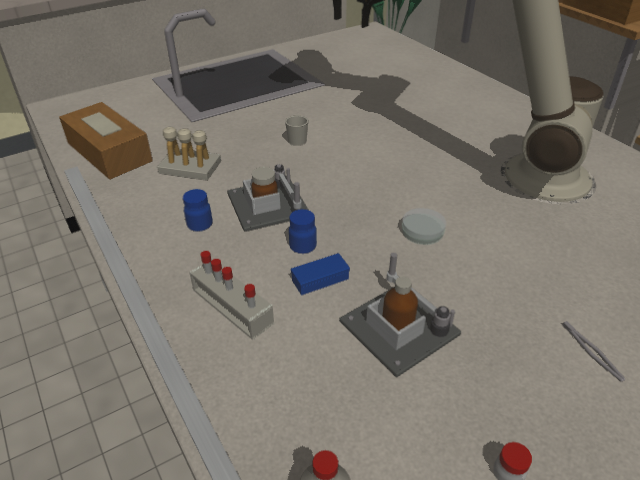

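View pics/top0.png

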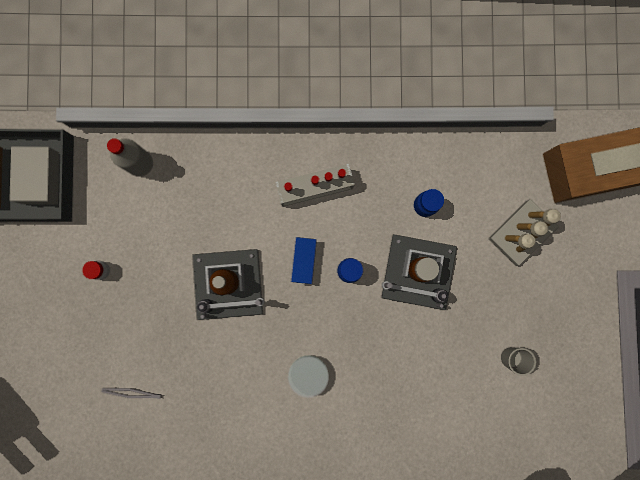

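The narrow-necked bottle is in the left bay: scene (400,305), top (222,283), with a small cap and sloping shoulder. The things it could be confused with are:
- the amber jar with a wide lid in the right bay, scene (263,187), top (427,268)
- the blue look-alikes, scene (198,210) and (302,232)
- the red-capped bottles, scene (325,465) and (515,460)

So I'll open the left gate, whose pin is at scene (392,265) and top (260,301). Next I'll fit the bay pose and check it in a close crop.

```bash
python3 - <<'E'
from h import *
from scipy.optimize import least_squares
L=dict(seat_left=(0,0,.012),hinge_left=(-.05,.05,.05),bar_left=(-.05,-.075,.05))
P=[];
for n in("scene","top"):
    p=imaging.capture(n)
    for k,l in L.items():
        os=models.place_of(p,k)
        if os: P.append((p,l,np.array(os[0]["at"])*[640,480],k))
def W(q,l):
    l=np.atleast_2d(l);c,s=np.cos(q[2]),np.sin(q[2])
    return np.c_[q[0]+c*l[:,0]-s*l[:,1],q[1]+s*l[:,0]+c*l[:,1],l[:,2]]
f=lambda q:np.concatenate([proj(p,W(q,l))[0]-uv for p,l,uv,k in P])
s=least_squares(f,[.6,.18,.1],loss="soft_l1",f_scale=2);q=s.x
print(q,f(q).round(1).reshape(-1,2));print("hinge",W(q,L["hinge_left"]),"pin",W(q,L["bar_left"]))
ims=[]
for n in("scene","top"):
    p=imaging.capture(n);u,v=proj(p,W(q,(0,0,.03)))[0].astype(int)
    c=cv2.resize(p["frame"][v-75:v+75,u-65:u+65],None,fx=3,fy=3,interpolation=2)
    o=np.array([u-65,v-75])
    for a in [[(x,y,.012) for x,y in((-.075,-.075),(.075,-.075),(.075,.075),(-.075,.075))],[(-.05,.05,.05),(-.05,-.075,.05),(-.05,-.075,.095)],[(-.0385,.0385,.052),(.0385,.0385,.052),(.0385,-.0385,.052),(-.0385,-.0385,.052)]]:
        cv2.polylines(c,[((proj(p,W(q,a))-o)*3).astype(np.int32)],len(a)==4,(0,255,0),1)
    ims.append(c)
cv2.imwrite("pics/c1.png",np.hstack(ims))
E
```

```text
[0.59764472 0.182838   0.09328964] [[-0.4 -2.4]
 [-0.8  0.8]
 [ 0.4 -3. ]
 [-3.4 -2. ]
 [-0.   2.9]
 [-0.9 -0.8]]
hinge [[0.54320442 0.22796287 0.05      ]] pin [[0.55484872 0.10350641 0.05      ]]
```

View pics/c1.png

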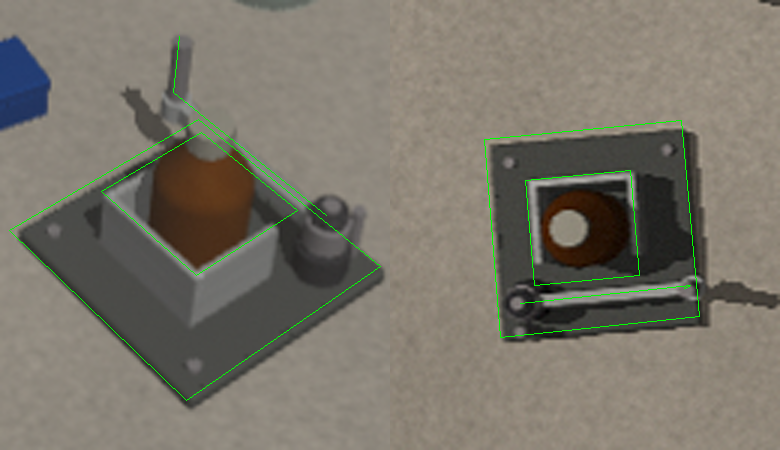

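The close crop shows a sloping shoulder and small cap at crop (210,145), so this is the narrow-necked bottle and the left gate is the right one. The fit agrees to within 2–4 mm, with the pin near (0.553, 0.102) and the hinge near (0.542, 0.227). I'll travel at height first.

Request:
apply_moves([
  [[-0.028,0.0288,0],0],
  [[-0.028,0.0288,0],0],
  [[-0.028,0.0288,0],0],
  [[-0.028,0.0288,0],0],
  [[-0.028,0.0288,0],0],
], hand=0.06)

```text
time_s: 1.82
tcp_pos: [0.2631, -0.425, 0.2226]
ee_rot: [[-0.964, -0.265, 0.0], [-0.265, 0.964, -0.0], [-0.0, -0.0, -1.0]]
wrist_force: [1.2, -0.2, 0.1]
gripper_width: 0.731
gripper_force: 0.0
```

Request:
apply_moves([
  [[-0.028,0.0288,0],0],
  [[-0.028,0.0288,0],0],
  [[-0.028,0.0288,0],0],
  [[-0.028,0.0288,0],0],
  [[-0.028,0.0288,0],0],
])

```text
time_s: 2.23
tcp_pos: [0.36, -0.2488, 0.223]
ee_rot: [[-0.964, -0.266, 0.001], [-0.266, 0.964, -0.0], [-0.001, -0.001, -1.0]]
wrist_force: [1.6, -0.2, 1.1]
gripper_width: 0.69
gripper_force: 0.0
```

Request:
apply_moves([
  [[-0.028,0.0288,0],0],
  [[-0.028,0.0288,0],0],
  [[-0.028,0.0288,0],0],
  [[-0.028,0.0288,0],0],
  [[-0.028,0.0288,0],0],
])

```text
time_s: 2.65
tcp_pos: [0.4568, -0.0725, 0.2231]
ee_rot: [[-0.964, -0.266, 0.001], [-0.266, 0.964, 0.0], [-0.001, -0.0, -1.0]]
wrist_force: [1.0, -0.7, 0.3]
gripper_width: 0.692
gripper_force: 0.0
```

Request:
apply_moves([
  [[-0.028,0.0288,0],0],
  [[-0.028,0.0288,0],0],
  [[-0.028,0.0288,0],0],
  [[-0.028,0.0288,0],0],
  [[-0.028,0.0288,0],0],
])

```text
time_s: 3.07
tcp_pos: [0.5535, 0.1035, 0.2228]
ee_rot: [[-0.964, -0.266, 0.001], [-0.266, 0.964, 0.0], [-0.001, -0.0, -1.0]]
wrist_force: [0.3, -0.8, 1.2]
gripper_width: 0.689
gripper_force: 0.0
```

Request:
apply_moves([
  [[0,0,0],-7.1],
  [[0,0,0],-7.1],
  [[0,0,0],-7.1],
  [[0,0,0],-7.1],
  [[0,0,0],-7.1],
])

```text
time_s: 3.48
tcp_pos: [0.5529, 0.1017, 0.2225]
ee_rot: [[-0.626, -0.78, -0.0], [-0.78, 0.626, -0.0], [0.0, 0.0, -1.0]]
wrist_force: [-0.2, -0.1, 0.7]
gripper_width: 0.688
gripper_force: 0.0
```

Request:
apply_moves([
  [[0,0,0],-7.1],
  [[0,0,0],-7.1],
  [[0,0,0],-7.1],
  [[0,0,0],-7.1],
  [[0,0,0],-7.1],
])

```text
time_s: 3.9
tcp_pos: [0.5529, 0.1015, 0.2226]
ee_rot: [[-0.057, -0.998, 0.0], [-0.998, 0.057, 0.0], [-0.0, -0.0, -1.0]]
wrist_force: [0.1, -0.2, -0.4]
gripper_width: 0.693
gripper_force: 0.0
```

Request:
apply_moves([
  [[0,0,0],-7.0],
  [[0,0,0],0],
])

```text
time_s: 4.07
tcp_pos: [0.553, 0.1015, 0.2227]
ee_rot: [[0.061, -0.998, 0.0], [-0.998, -0.061, 0.0], [-0.0, -0.0, -1.0]]
wrist_force: [0.3, 0.4, -0.4]
gripper_width: 0.688
gripper_force: 0.0
```

Request:
apply_moves([
  [[0,0,0.04],0],
  [[0,0,0.04],0],
  [[0,0,0.035],0],
  [[0,0,0],0],
])

```text
time_s: 4.4
tcp_pos: [0.5477, 0.0996, 0.1006]
ee_rot: [[0.054, -0.998, -0.014], [-0.999, -0.054, -0.005], [0.004, 0.015, -1.0]]
wrist_force: [-0.0, -0.7, -0.2]
gripper_width: 0.693
gripper_force: 0.0
```

```bash
python3 - <<'E'
from h import *
p=imaging.capture("scene");c=cv2.resize(p["frame"][170:370,290:510],None,fx=3,fy=3,interpolation=2)
t=r.sense()["tcp_pos"];print(t)
for z in(.05,.095,t[2]):
    u=(proj(p,[[t[0],t[1],z]])[0]-[290,170])*3;cv2.circle(c,tuple(int(a) for a in u),3,(0,255,0),1);print(z,u)
cv2.imwrite("pics/c2.png",c)
E
```

```text
[0.55054128 0.10036292 0.1044881 ]
0.05 [304.77350084 299.65982292]
0.095 [310.92053358 243.80864402]
0.10448809885450354 [312.26120856 231.59870435]
```

View pics/c2.png

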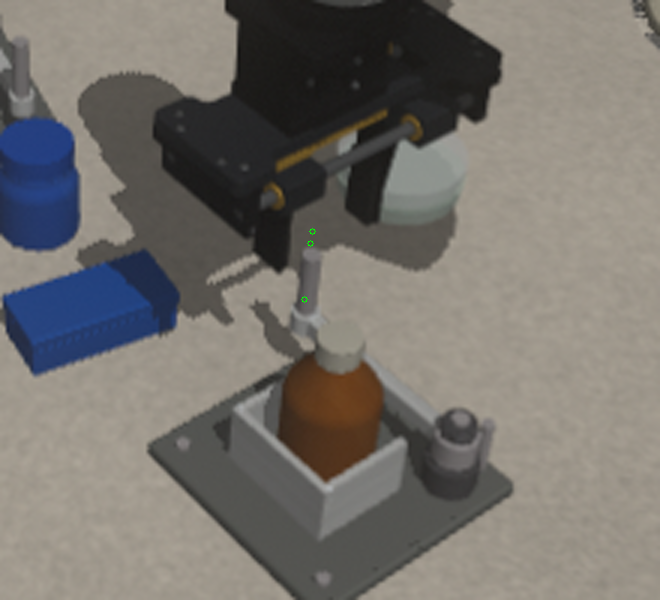

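The pin top is at crop (310,253), about 9 crop px below my projection, so the pin is really near (0.557, 0.105). The fingers straddle it. I'll correct for that, descend and grip.

Request:
apply_moves([
  [[-0.003,-0.004,0.02],0],
  [[0,0,0.02],0],
  [[0,0,0.003],0],
  [[0,0,0],0],
])

```text
time_s: 4.78
tcp_pos: [0.5575, 0.1049, 0.0657]
ee_rot: [[0.059, -0.998, 0.001], [-0.998, -0.059, -0.0], [0.0, -0.001, -1.0]]
wrist_force: [-0.2, 0.5, 0.2]
gripper_width: 0.693
gripper_force: 0.0
```

Request:
apply_moves([
  [[0,0,0],0],
  [[0,0,0],0],
  [[0,0,0],0],
  [[0,0,0],0],
  [[0,0,0],0],
], hand=0)

```text
time_s: 5.2
tcp_pos: [0.5571, 0.1049, 0.0654]
ee_rot: [[0.059, -0.998, 0.001], [-0.998, -0.059, 0.001], [-0.0, -0.001, -1.0]]
wrist_force: [0.3, -0.1, -0.2]
gripper_width: 0.398
gripper_force: 0.0
```

Request:
apply_moves([
  [[0,0,0],0],
  [[0,0,0],0],
  [[0,0,0],0],
])

```text
time_s: 5.45
tcp_pos: [0.5566, 0.1047, 0.0646]
ee_rot: [[0.059, -0.998, -0.0], [-0.998, -0.059, -0.0], [0.0, 0.0, -1.0]]
wrist_force: [-2.5, 0.5, 1.3]
gripper_width: 0.171
gripper_force: 1.9
```

Request:
apply_moves([
  [[0,0,0],0],
  [[0,0,0],0],
  [[0,0.004,0],1.8],
  [[-0.0002,0.0065,0],3],
  [[-0.0002,0.0065,0],3],
])

```text
time_s: 5.87
tcp_pos: [0.5406, 0.1043, 0.0645]
ee_rot: [[-0.079, -0.997, 0.002], [-0.997, 0.079, -0.001], [0.001, -0.002, -1.0]]
wrist_force: [2.3, -3.7, -1.3]
gripper_width: 0.125
gripper_force: 30.0
```

Request:
apply_moves([
  [[-0.0003,0.0087,0],4],
  [[-0.0003,0.0087,0],4],
  [[-0.0003,0.0087,0],4],
  [[-0.0003,0.0087,0],4],
  [[0,0,0],0],
])

```text
time_s: 6.28
tcp_pos: [0.5047, 0.1109, 0.0645]
ee_rot: [[-0.349, -0.937, -0.001], [-0.937, 0.349, -0.002], [0.003, 0.0, -1.0]]
wrist_force: [1.4, -7.7, -1.2]
gripper_width: 0.127
gripper_force: 30.0
```

```bash
python3 - <<'E'
from h import *
p=imaging.capture("scene");q=imaging.capture("top")
a=cv2.resize(p["frame"][200:370,320:480],None,fx=2.4,fy=2.4);b=cv2.resize(q["frame"][230:400,170:330],None,fx=2.4,fy=2.4)
cv2.imwrite("pics/c3.png",np.hstack([a,b]));print(r.sense())
E
```

```text
{'time_s': 6.3833, 'joints': array([ 30.40047591,  21.91440114, -26.20054144,   0.13335136,
       -42.03941074, -50.78883678]), 'joint_velocities': array([-0.44896793,  0.17627814,  0.47426867,  0.11119687, -0.27378008,
        0.40956349]), 'effort': array([  3.69713455, -33.65195274,  14.7969389 ,   1.99703336,
         0.82358737,  -0.06079971]), 'tcp_pos': array([0.50537016, 0.11067796, 0.06444545]), 'ee_rot': array([[-3.46756545e-01, -9.37953915e-01, -1.53372731e-03],
       [-9.37950142e-01,  3.46759577e-01, -2.70682814e-03],
       [ 3.07071468e-03,  4.99949372e-04, -9.99995160e-01]]), 'wrist_force': array([-0.15573205, -7.35075302,  1.52224375]), 'moment': array([-1.9508998 , -0.1269185 ,  0.01767726]), 'gripper_force': 29.996470464393497, 'gripper_width': 0.1271453891296524}
```

View pics/c3.png

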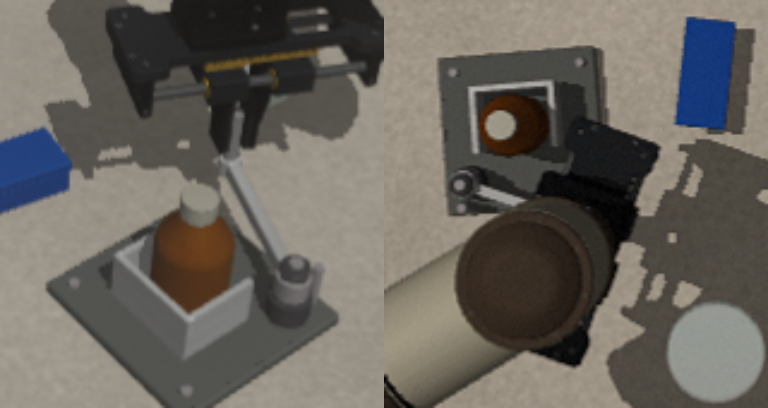

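The pin is gripped at crop (235,150) and the gate is following, about 0.4 rad open. The bottle hasn't moved. I'll carry on round the arc.

Request:
apply_moves([
  [[0.001,0.0087,0],4],
  [[0.0005,0.0087,0],4],
  [[-0.0003,0.0087,0],4],
  [[-0.0003,0.0087,0],4],
  [[0,0,0],0],
])

```text
time_s: 6.8
tcp_pos: [0.474, 0.1263, 0.0645]
ee_rot: [[-0.593, -0.805, -0.001], [-0.805, 0.593, -0.001], [0.001, -0.0, -1.0]]
wrist_force: [1.5, -5.1, -1.0]
gripper_width: 0.127
gripper_force: 30.0
```

Request:
apply_moves([
  [[-0.0003,0.0087,0],4],
  [[-0.0003,0.0087,0],4],
  [[-0.0003,0.0087,0],4],
  [[-0.0003,0.0087,0],4],
  [[0,0,0],0],
])

```text
time_s: 7.22
tcp_pos: [0.4483, 0.1497, 0.0644]
ee_rot: [[-0.791, -0.611, -0.003], [-0.611, 0.791, -0.003], [0.005, -0.001, -1.0]]
wrist_force: [-0.7, -6.7, 3.4]
gripper_width: 0.123
gripper_force: 30.0
```

Request:
apply_moves([
  [[-0.0003,0.0087,0],4],
  [[-0.0003,0.0087,0],4],
  [[-0.0003,0.0087,0],4],
  [[0,0,0],0],
])

```text
time_s: 7.55
tcp_pos: [0.4339, 0.1713, 0.0643]
ee_rot: [[-0.901, -0.433, -0.005], [-0.433, 0.901, -0.005], [0.007, -0.002, -1.0]]
wrist_force: [-3.1, -7.9, 5.9]
gripper_width: 0.126
gripper_force: 30.0
```

Request:
apply_moves([
  [[0,0.0065,0],3],
  [[0,0.0065,0],3],
  [[0,0,0],0],
])

```text
time_s: 7.8
tcp_pos: [0.4285, 0.1828, 0.0643]
ee_rot: [[-0.942, -0.337, -0.006], [-0.337, 0.942, -0.006], [0.007, -0.003, -1.0]]
wrist_force: [-3.7, -7.0, 7.3]
gripper_width: 0.125
gripper_force: 30.0
```

Request:
apply_moves([
  [[0,0.004,0],1.5],
  [[0,0,0],0],
])

```text
time_s: 7.97
tcp_pos: [0.4272, 0.1862, 0.0643]
ee_rot: [[-0.95, -0.312, -0.006], [-0.312, 0.95, -0.006], [0.007, -0.004, -1.0]]
wrist_force: [-4.9, -8.2, 8.4]
gripper_width: 0.125
gripper_force: 30.0
```

```bash
python3 - <<'E'
from h import *
p=imaging.capture("scene");q=imaging.capture("top")
a=cv2.resize(p["frame"][200:370,320:480],None,fx=2.4,fy=2.4);b=cv2.resize(q["frame"][230:400,170:330],None,fx=2.4,fy=2.4)
cv2.imwrite("pics/c4.png",np.hstack([a,b]));s=r.sense();R=s["ee_rot"];print(s["tcp_pos"],R.T@s["wrist_force"],s["gripper_width"])
# gate angle from pin position
pin0=np.array([.557,.105]);h=np.array([.545,.229])
v=s["tcp_pos"][:2]-h;w=pin0-h;print("theta",np.arctan2(w[1],w[0])-np.arctan2(v[1],v[0]),np.linalg.norm(v))
E
```

```text
[0.42725035 0.18603083 0.06428547] [ 7.1128272  -6.13017618 -7.07674361] 0.12890003713008544
theta 1.3173660641884377 0.1253448468422421
```

View pics/c4.png

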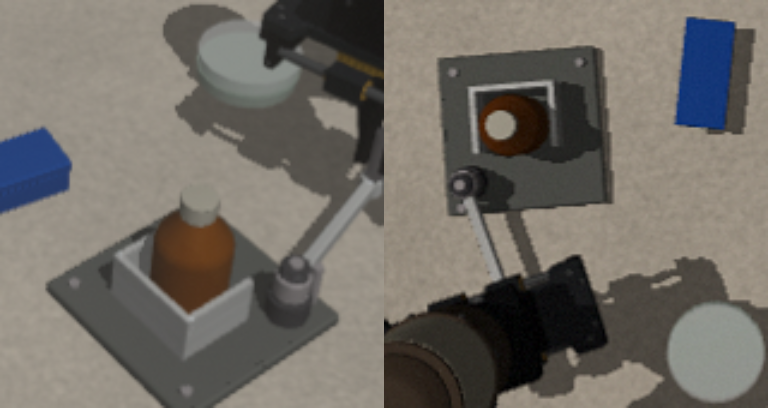

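The bar has swung towards the robot, with the hub at crop (463,185) and the pin end near (500,278). The tangential force of 6 N matches the spring near its stop, so I'll press on until the stop shows in the force.

Request:
apply_moves([
  [[0,0.004,0],1.5],
  [[0,0,0],0],
  [[0,0,0],0],
])

```text
time_s: 8.32
tcp_pos: [0.4265, 0.1879, 0.0643]
ee_rot: [[-0.957, -0.289, -0.006], [-0.289, 0.957, -0.009], [0.008, -0.007, -1.0]]
wrist_force: [1.1, -15.3, 7.7]
gripper_width: 0.124
gripper_force: 30.1
```

Request:
apply_moves([
  [[0,0.003,0],0],
  [[0,0,0],0],
  [[0,0,0],0],
])

```text
time_s: 8.57
tcp_pos: [0.4262, 0.1886, 0.0642]
ee_rot: [[-0.957, -0.289, -0.006], [-0.289, 0.957, -0.013], [0.01, -0.011, -1.0]]
wrist_force: [8.9, -24.8, 6.6]
gripper_width: 0.125
gripper_force: 30.1
```

The gate is at its stop: force rose to about 26 N and the last 3 mm command moved the TCP only 0.7 mm. The grip is holding, so I'm handing in.

```bash
python3 -c "
from h import *
s=r.sense();print(s['time_s'],s['wrist_force'],s['gripper_force']);print(r.finish_job())"
```

```text
8.5667 [  8.87103204 -24.78374519   6.58124474] 30.066240672022104
the job is handed in; nothing more can be done
None
```

I swung the left gate (the narrow-necked bottle's bay) to its stop and handed in at 8.6 s with the fingers still gripping its pin; I never touched the right gate, bottle or jar, but the hand-in returned no verdict.

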